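Set up a paint sample under the loupe of a filter-wheel viewer

TASK

First turn the sample turntable by its posts until the square sample is centred under the loupe ring. Then click the filter wheel round until the second window, counted clockwise (seen from above) from the blank plug, has clicked home under the loupe ring. Let go of everything and leave the other things on the table where they are.

Things in the scene. Friction and masses are not known exactly. Their poses are not given: they have to be found in the camera images.
- viewer: Sample viewer, fixed to the table: white base plate 12 mm thick. Origin on the table's surface straight below the loupe's axis, z up. In its frame, mm: plate x -125..145, y -175..175; turntable axis (0, -62); wheel axis (0, 62); loupe column, 18 thick, 140 high, at (125, 30), its 12 wide arm at 131..140 height runs to the ring; detent housing 24 by 34, 107 high, at (0, 148)
- loupe (a point): centre of the top of the steel loupe ring (outer diameter 54 mm, bore 38 mm with a clear lens, from 130 to 142 mm above the table); fixed to the viewer. Turntable rim and filter wheel rim overlap under it, the wheel above the turntable
- table_axis (a point): axis of the turntable at its top face, 36 mm above the table; fixed to the viewer
- index (a point): inner edge of the small steel index block (34 mm above the table) beside the turntable, on the side away from the loupe; the line from it over the turntable axis passes through the loupe axis. With the square sample under the loupe, post0 stands right before the index
- turntable (a joint): round aluminium sample turntable, diameter 170 mm, top 36 mm above the table, turning freely without stops; light friction (about 0.05 N m), stays where it is left. Rad, growing counterclockwise seen from above, 0 (or a multiple of 2 pi) with the square sample exactly under the loupe. Carries three fixed pale resin samples 62 mm from its axis, 120 degrees apart: square, round, triangular
- square_sample (a point): centre of the top of the square resin sample, 26 by 26 mm, 14 mm high, top 50 mm above the table, 62 mm from the turntable's axis; fixed on the turntable
- post0 (a point): push post of the turntable opposite the square sample: upright steel pin of 12 mm diameter, 74 mm from the turntable's axis, standing 50 mm above its top face, top 86 mm above the table. This point is on its axis at the very top. It may be gripped or pushed
- post1 (a point): like post0, 120 degrees counterclockwise from it (seen from above)
- post2 (a point): like post0, 240 degrees counterclockwise from it
- wheel (a joint): black filter wheel, diameter 172 mm, disc 115 to 123 mm above the table, six click stops 60 degrees (1.047 rad) apart, no end stops. Rad, growing counterclockwise seen from above; 0 with the blank plug under the loupe, 2.094 (give or take 2 pi) with the second window clockwise from it there. About 0.08 N m leaves a stop; past halfway it snaps to the next by itself
- knob (a point): grip of the wheel: black bar knob on its axis, 48 mm long (along this point's x axis), 14 mm thick (along y), 34 mm high, from 157 to 191 mm above the table. This point is on the wheel's axis 176 mm above the table and turns with the wheel. A round flange of 48 mm diameter lies right below the bar
- blank (a point): centre of the top of the wheel's blank plug: an aluminium disc of 37 mm diameter with a small stud. The wheel has six round places 62 mm from its axis: this plug and five windows that look alike
- second_window (a point): centre of the top of the second window clockwise (seen from above) from the blank plug, clear, 37 mm diameter; fixed in the wheel, 123 mm above the table
- vial: small jar, 22 mm diameter, 45 mm high, standing on the viewer's base plate near its front edge; origin at the centre of its underside. A bystander
- brush: brush, 190 mm long, lying before the viewer. A bystander
- spatula: slim palette knife, 180 mm long, lying behind the viewer. A bystander
- bowl: black bowl, 130 mm diameter, 55 mm high, origin under its centre. A bystander
- carton: closed carton, 120 by 230 mm, 75 mm high. A bystander
- jar: amber jar, 64 mm diameter, 85 mm high. A bystander
- mug: white cup, 76 mm diameter, 95 mm high. A bystander

How it is judged:
By the outcome, as a careful person would: the job done as asked, in the order asked, and still so for the second after the job is handed in, with the robot touching nothing.
It also fails if it takes over 72 s, if anything falls off the work surface, if the arm or the gripper's body presses on something with over 40 N, if the wrist force passes 120 N, or if a joint passes its speed limit or range.

ROBOT

A 6-joint arm with a two-finger parallel gripper is mounted at the origin on the work surface. World frame = base frame: x ahead of the robot, y to its left, z up, the work surface at z = 0. Lengths are in m, angles in rad, forces in N, time in s.
With the tool pointing down it reaches from about 0.35 to 0.85 m from the base axis. Payload 8.1 kg.
Tool frame: the origin (TCP) lies on the centre line of the jaws, within the pads' length; the fingertips stand robot.tip_reach ahead of it and the grasp point (between the pads) lies 5 mm behind it (robot.tip_reach is the distance from the TCP to the fingertips, in m); z points along the fingers, y is the direction in which the jaws open and shut (so a half turn about z gives the same grasp; the last joint's range is limited). The gripper opens to 93 mm and grips with 3 to 60 N. Pads are 15 mm wide; open, the fingers measure 128 mm over their backs; the gripper's body (75 mm by 188 mm) begins 65 mm behind the grasp point.
Start: joints at [1.218, 0.13, 1.488, -0, 1.523, -0.085], TCP at [0.159, 0.579, 0.233] pointing down, gripper open.
Joint ranges: [-2.96, 2.96], [-0.89, 2.26], [0.02, 2.5], [-1.34, 4.48], [0, 2.73], [-2.66, 2.66]. Speed limits (rad/s): [2.39, 2.39, 2.79, 3.14, 3.14, 3.14].

INTERFACE

Orientations are given as a rotation vector (axis times angle).
In Python, from plant import sensors, read_camera, robot gives the robot as it stands.
- The arm moves only by the tool play_rows, never from a script. Its argument "series" is a list that holds one entry, the list of rows, each a list of 5 numbers: the closure, from -1 (fully open) to 1 (shut), then the shift along the world's x, y, z in m, then the turn about the world's z in rad. A call has 1 to 8 rows; each row is the pose to reach, as a shift and turn from the pose commanded when the call began; what a row does not reach only later rows make up. A row lasts 1/10 s, in which the tool goes at most 50 mm and 8.59 degrees, less where a joint would pass 70% of its speed; a pose out of reach is approached as far as the arm can. A call with a gripper value outside its range is refused whole. The fingers move at their own pace and stop on an object; "force" is the grip in N (left out, the last holds). Time passes only in rows, so rows that repeat a pose let the fingers close. It gives the time, the measured TCP pose, the force and the opening at its end, in the units of the state.
- sensors.read_state(): the state, without advancing time (a new reading comes with each control period).
- read_camera(name): name is "side" or "top" or "wrist"; returns a dict with "color" (420x560x3 uint8, red, green, blue), "range_z" (420x560 float32, m along the optical axis (not along the pixel's ray), 0 where there is no reading), "intrinsics" (3x3 intrinsics, pixels), "D" ([k1, k2, p1, p2, k3] as OpenCV has them; the pictures are not rectified), "rvec" (rotation vector, rad) and "tvec" (3), from world to camera coordinates, as OpenCV has them. Camera axes: x right, y down, z forward; pixel columns grow to the right and rows downward; lengths in m; the calibration is good to about 2 mm. A picture is of the moment at which its call begins.
- robot.close_job(): hands the job in, once; it reports no verdict.
The state is a dict: "t": time; "q": joint angles; "dq": joint speeds; "joint_torque": joint torques, N m; "tool_pos": TCP position; "orientation": TCP orientation; "force": force on the tool from outside, world axes, zero at the start; "wrist_torque": the same for the moment, N m; "opening": finger opening in m.
Only numpy, scipy, OpenCV 4.12 (cv2) and the standard library are available. Lean on these libraries where they do the work, as an engineer would, in place of code of your own. Each camera call takes 0.05 s, during which the arm holds its last target.

## Working session

There is one attempt and no reset: what is moved stays moved. The work goes in short steps, Python scripts to look and compute and a tool call to move; the robot and the scene stay as the last step left them, time stands still between calls to the robot, and variables do not carry over. Pictures are saved under pics/ and viewed, and the job is handed in when it is done.

Besides the shell and the picture viewer there is one more tool, called after "Emit:" in YAML: its name, and indented under it one key for each argument. play_rows: Moves the arm, as the interface text tells. Its arguments: {"type":"object","properties":{"series":{"type":"array","items":{"type":"array","items":{"type":"array","items":{"type":"number"}}}},"force":{"type":"number"}},"required":["series"]}

```bash
ls; mkdir -p pics; python3 - <<'E'
from plant import sensors, read_camera, robot
import cv2,pickle
print(sensors.read_state()); print(robot.tip_reach)
d={}
for n in ["side","top","wrist"]:
    c=read_camera(n); d[n]=c
    cv2.imwrite(f"pics/{n}0.png",c["color"][:,:,::-1])
    print(n,c["intrinsics"],c["D"],c["rvec"],c["tvec"])
pickle.dump(d,open("cam0.pkl","wb"))
E
```

```text
pics
{'t': 0.0, 'q': array([ 1.21760635e+00,  1.31158593e-01,  1.48930320e+00, -1.39302178e-05,
        1.52295685e+00, -8.53980496e-02]), 'dq': array([ 0.00164174,  0.00010393, -0.00022194, -0.00061669,  0.00130532,
        0.00012794]), 'joint_torque': array([-2.55629842e-03, -5.59853840e+01, -4.91750944e+01,  7.64688570e-02,
        3.59758164e-02, -1.87964097e-04]), 'tool_pos': array([0.15855563, 0.57810883, 0.2315758 ]), 'orientation': array([-4.19338357e-01, -3.11309195e+00,  2.80398418e-03]), 'force': array([-0.09763863,  0.45329655,  0.48224839]), 'wrist_torque': array([-0.04622205, -0.01917225, -0.00695534]), 'opening': 0.09325113963237577}
0.014
side [[461.25617017   0.         280.17202492]
 [  0.         461.25617017 207.82938384]
 [  0.           0.           1.        ]] [-0.02069312  0.          0.          0.          0.        ] [ 2.28506542 -0.18132445  0.05782054] [-0.56842833  0.16289096  1.31389939]
top [[508.02822419   0.         273.87231105]
 [  0.         508.02822419 208.08351525]
 [  0.           0.           1.        ]] [-0.13715793  0.          0.          0.          0.        ] [ 2.15338977 -2.12551955  0.1593257 ] [-0.02515273  0.59033922  1.6755924 ]
wrist [[325.39448292   0.         279.94506912]
 [  0.         325.39448292 206.31778531]
 [  0.           0.           1.        ]] [-0.04376428  0.          0.          0.          0.        ] [-2.33179371 -1.77795634 -0.2232052 ] [-0.59972473 -0.02988843  0.38944207]
```

View pics/side0.png

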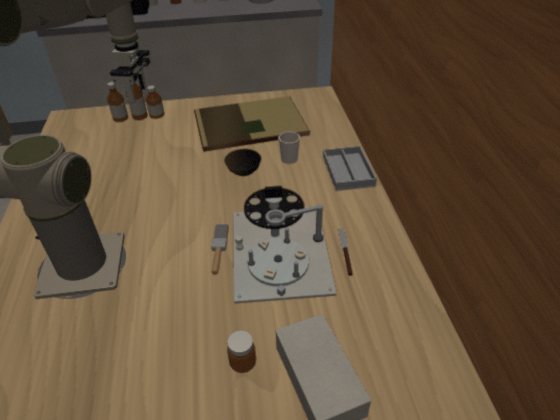

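View pics/top0.png

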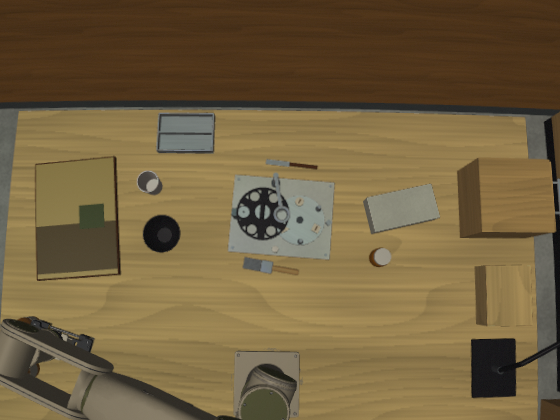

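View pics/wrist0.png

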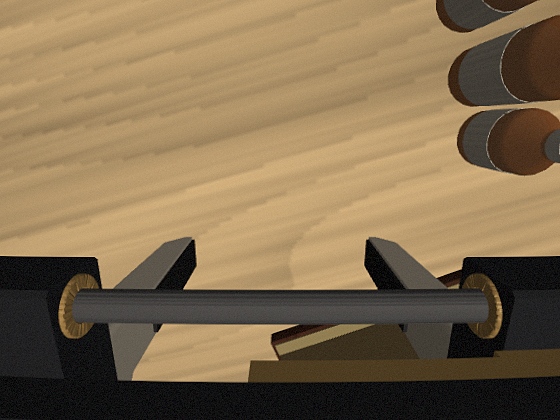

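```bash
cat > h.py <<'E'
import cv2,pickle,numpy as np
def RT(c): return cv2.Rodrigues(np.array(c["rvec"],float))[0],np.array(c["tvec"],float).reshape(3)
def proj(c,P):
    return cv2.projectPoints(np.array(P,float).reshape(-1,1,3),np.array(c["rvec"],float),np.array(c["tvec"],float),np.array(c["intrinsics"]),np.array(c["D"],float))[0].reshape(-1,2)
def onz(c,uv,z):
    uv=np.array(uv,float).reshape(-1,1,2); n=cv2.undistortPoints(uv,np.array(c["intrinsics"]),np.array(c["D"],float)).reshape(-1,2)
    R,t=RT(c); o=-R.T@t; d=np.c_[n,np.ones(len(n))]@R
    z=np.broadcast_to(z,len(n)); return o+d*((z-o[2])/d[:,2])[:,None]
def crop(c,x0,y0,w,h,s,fn):
    im=cv2.resize(c["color"][y0:y0+h,x0:x0+w,::-1],None,fx=s,fy=s,interpolation=cv2.INTER_CUBIC); cv2.imwrite(fn,im)
E
python3 - <<'E'
from h import *
d=pickle.load(open("cam0.pkl","rb"))
crop(d["top"],222,165,120,105,6.5,"pics/topc.png")
crop(d["side"],220,170,130,135,4.4,"pics/sidec.png")
E
```

```text
(no output)
```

View pics/topc.png

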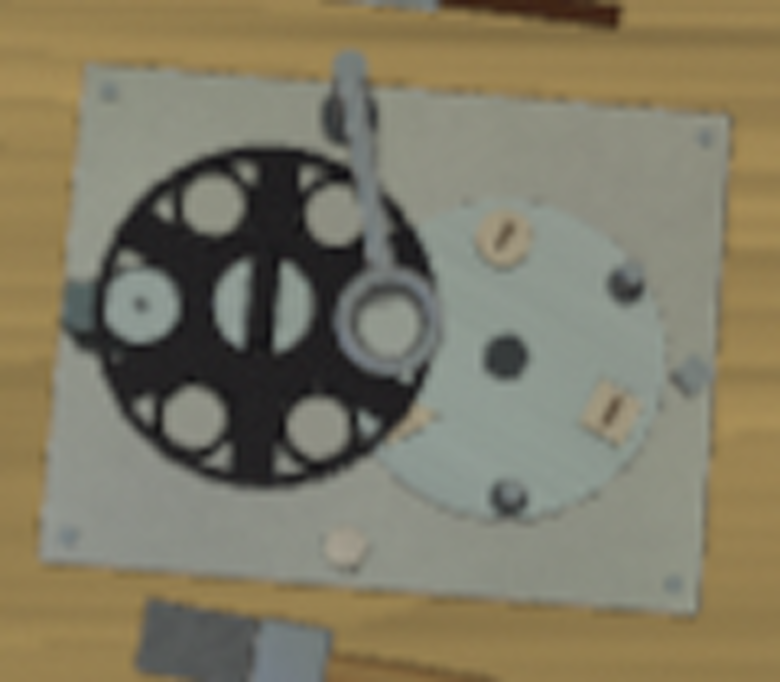

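View pics/sidec.png

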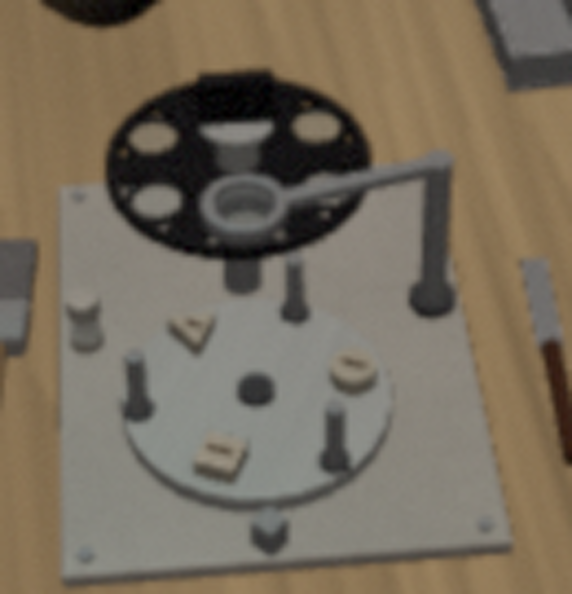

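```bash
python3 - <<'E'
from h import *
from scipy.spatial.transform import Rotation as Ro
d=pickle.load(open("cam0.pkl","rb")); T=d["top"];S=d["side"]
f=lambda u,v:(222+(u+.5)/6.5-.5,165+(v+.5)/6.5-.5)
# TL, TR, BR, BL
C=onz(T,[f(86,64),f(731,116),f(697,612),f(42,563)],.012)[:,:2]
g=lambda u,v:(220+(u+.5)/4.4-.5,170+(v+.5)/4.4-.5)
CS=onz(S,[g(60,186),g(64,580),g(511,548)],.012)[:,:2]
V=np.array([[145,175],[145,-175],[-125,-175],[-125,175]])/1000
def fit(V,C):
    a=V-V.mean(0);b=C-C.mean(0); th=np.arctan2((a[:,0]*b[:,1]-a[:,1]*b[:,0]).sum(),(a*b).sum())
    R=np.array([[np.cos(th),-np.sin(th)],[np.sin(th),np.cos(th)]]); t=C.mean(0)-R@V.mean(0)
    return th,R,t,(V@R.T+t-C)*1000
th,R,t,r=fit(V,C); print("top",th,t,r.round(1).tolist())
print("side",fit(np.array([V[3],V[2],V[1]]),CS))
inv=lambda P:((P[:,:2]-t)@R)*1000
ring=onz(T,[f(388,322)],.142);print("ring",ring,inv(ring))
pts=onz(T,[f(506,357),f(627,275),f(509,490),f(611,411),f(503,237),f(140,304),f(262,306),f(690,377),f(346,547)],[.036,.086,.086,.05,.05,.125,.191,.034,.057])
for n,p,w in zip("axis postR postL square round blank knob index vial".split(),inv(pts),pts): print(n,p.round(1),w.round(4), "ang from +y about tt:",np.degrees(np.arctan2(-(p[0]),p[1]+62)).round(1))
ps=onz(S,[g(133,357),g(294,259),g(337,405),g(222,449)],[.086,.086,.086,.05])
for p in inv(ps): print("side",p.round(1),np.degrees(np.arctan2(-(p[0]),p[1]+62)).round(1))
print(Ro.from_rotvec([-4.19338357e-01, -3.11309195e+00,  2.80398418e-03]).as_matrix().round(3))
E
```

```text
top -0.06587811217668861 [ 0.55756541 -0.04298345] [[0.7, 1.2], [1.7, -1.3], [-2.1, -2.5], [-0.4, 2.5]]
side (np.float64(-0.07444270452643588), array([[ 0.99723042,  0.07437397],
       [-0.07437397,  0.99723042]]), array([ 0.5583246 , -0.04368227]), array([[ 0.04403984,  0.17181167],
       [-2.37375452, -0.03853853],
       [ 2.32971468, -0.13327314]]))
ring [[ 0.5565151  -0.04186097  0.142     ]] [[-1.12192718  1.05089882]]
axis [  0.4 -61.8] [ 0.5539 -0.1047  0.036 ] ang from +y about tt: -64.6
postR [  40.5 -118.4] [ 0.5902 -0.1638  0.086 ] ang from +y about tt: -144.3
postL [-73.6 -66.3] [ 0.4797 -0.1043  0.086 ] ang from +y about tt: 93.4
square [ -25.3 -117.5] [ 0.5246 -0.1585  0.05  ] ang from +y about tt: 155.5
round [ 61.3 -55.2] [ 0.6151 -0.1021  0.05  ] ang from +y about tt: -83.7
blank [  0.6 124.5] [0.5664 0.0812 0.125 ] ang from +y about tt: -0.2
knob [-5.2 61.4] [0.5565 0.0186 0.191 ] ang from +y about tt: 2.4
index [  -2.3 -158.6] [ 0.5448 -0.2011  0.034 ] ang from +y about tt: 178.6
vial [-106.6   13.5] [ 0.4521 -0.0225  0.057 ] ang from +y about tt: 54.7
side [-74.4 -68.8] 95.2
side [30.4  6.2] -24.0
side [  43.9 -119.7] -142.7
side [ -24.8 -115.7] 155.2
[[-0.964  0.265 -0.001]
 [ 0.265  0.964 -0.002]
 [ 0.    -0.002 -1.   ]]
```

Emit:
play_rows:
  series:
    - [[-1,0.02,-0.035,0.01,-0.13],[-1,0.04,-0.07,0.02,-0.26],[-1,0.06,-0.105,0.03,-0.39],[-1,0.08,-0.14,0.03,-0.52],[-1,0.1,-0.175,0.03,-0.65],[-1,0.12,-0.21,0.03,-0.78],[-1,0.14,-0.245,0.03,-0.91],[-1,0.16,-0.28,0.03,-1.04]]

```text
t: 0.95
tool_pos: [0.3191, 0.2971, 0.2625]
orientation: [1.917, 2.489, -0.0]
force: [0.5, 0.1, -0.1]
opening: 0.093
```

Emit:
play_rows:
  series:
    - [[-1,0.022,-0.038,0,-0.13],[-1,0.044,-0.077,0,-0.26],[-1,0.066,-0.115,0,-0.39],[-1,0.088,-0.154,0,-0.52],[-1,0.11,-0.192,0,-0.65],[-1,0.132,-0.23,0,-0.78],[-1,0.156,-0.27,0,-0.91],[-1,0.18,-0.31,0,-1.04]]

```text
t: 1.75
tool_pos: [0.4993, -0.0132, 0.2625]
orientation: [-2.901, -1.206, -0.0]
force: [1.0, 0.2, 1.2]
opening: 0.0929
```

Emit:
play_rows:
  series:
    - [[-1,0.02,-0.035,0,-0.04],[-1,0.04,-0.07,0,-0.04],[-1,0.065,-0.11,0,-0.04],[-1,0.092,-0.155,0,-0.04],[-1,0.092,-0.155,-0.03,-0.04],[-1,0.092,-0.155,-0.06,-0.04],[-1,0.092,-0.155,-0.06,-0.04]]

```text
t: 2.45
tool_pos: [0.5878, -0.1658, 0.1966]
orientation: [-2.915, -1.152, 0.011]
force: [-0.7, -0.1, -0.4]
opening: 0.0929
```

```bash
python3 - <<'E'
from plant import sensors, read_camera
from h import *
s=sensors.read_state(); print(s["t"],s["q"].round(3),s["tool_pos"].round(4),s["orientation"].round(3))
d={n:read_camera(n) for n in ["wrist","side"]}
pickle.dump(d,open("cam1.pkl","wb"))
cv2.imwrite("pics/w1.png",d["wrist"]["color"][:,:,::-1])
crop(d["side"],200,120,180,190,3.1,"pics/s1.png")
R,t=RT(d["wrist"]); print(-R.T@t,R)
E
```

```text
2.45 [-0.359  0.187  1.492  0.     1.473  0.459] [ 0.5878 -0.1658  0.1966] [-2.915 -1.152  0.011]
[ 0.64063639 -0.11899259  0.3483387 ] [[ 0.68352342 -0.72986858 -0.00935954]
 [-0.7043499  -0.66288139  0.25392811]
 [-0.19153841 -0.16697342 -0.96717781]]
```

View pics/w1.png

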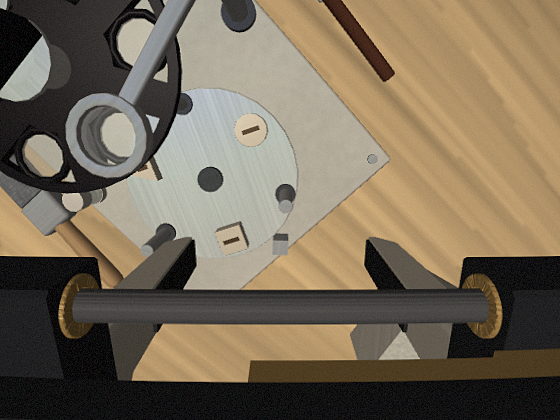

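View pics/s1.png

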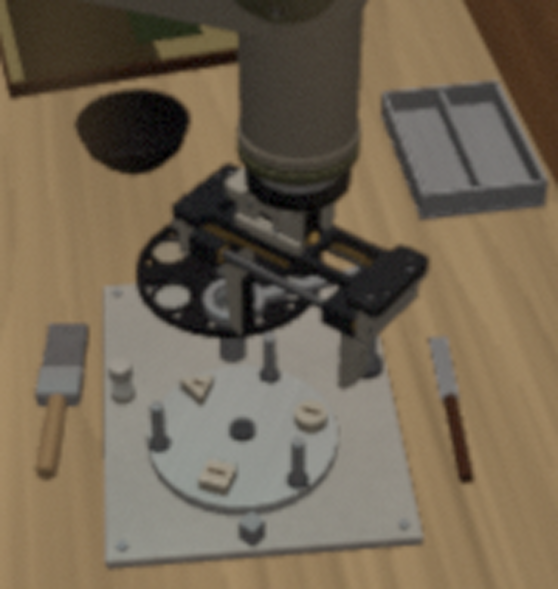

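```bash
python3 - <<'E'
from h import *
d=pickle.load(open("cam1.pkl","rb"))
crop(d["wrist"],120,70,200,195,4,"pics/w1c.png")
E
```

```text
(no output)
```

View pics/w1c.png

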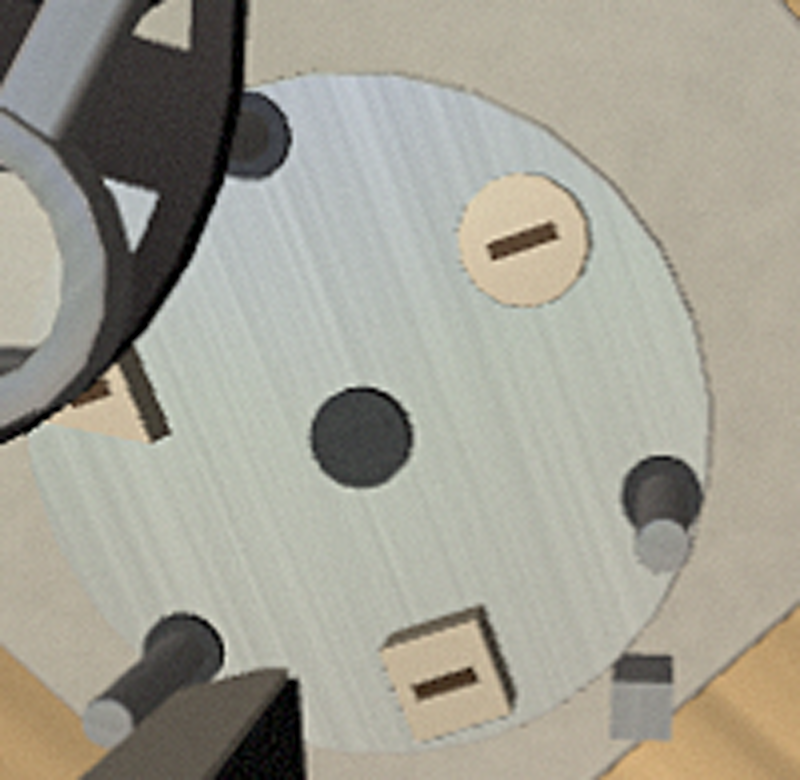

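```bash
python3 - <<'E'
from h import *
d=pickle.load(open("cam1.pkl","rb"));W=d["wrist"]
f=lambda u,v:(120+(u+.5)/4-.5,70+(v+.5)/4-.5)
n="post2 post1 axis round square index".split()
p=onz(W,[f(663,545),f(109,720),f(361,437),f(523,239),f(448,676),f(642,682)],[.086,.086,.037,.05,.05,.034])
for a,b in zip(n,p): print(a,b.round(4), np.degrees(np.arctan2(*(b-p[2])[1::-1])).round(1),np.linalg.norm((b-p[2])[:2]).round(4))
P1,P2=p[1,:2],p[0,:2]; m=(P1+P2)/2; v=P2-P1; L=np.linalg.norm(v); print(L); nrm=np.array([-v[1],v[0]])/L; print("centre from posts",m+nrm*.037)
# index direction from axis -> expected 180deg dir
E
```

```text
post2 [ 0.5921 -0.1673  0.086 ] -57.8 0.0745
post1 [ 0.4803 -0.1063  0.086 ] -178.4 0.0721
axis [ 0.5524 -0.1043  0.037 ] 0.0 0.0
round [ 0.6154 -0.1025  0.05  ] 1.6 0.063
square [ 0.5254 -0.1584  0.05  ] -116.5 0.0605
index [ 0.5523 -0.1979  0.034 ] -90.1 0.0937
0.12733536969500667
centre from posts [ 0.55392057 -0.10432622]
```

```bash
python3 - <<'E'
from h import *
d=pickle.load(open("cam1.pkl","rb"));W=d["wrist"]
f=lambda u,v:(120+(u+.5)/4-.5,70+(v+.5)/4-.5)
p=onz(W,[f(612,682),f(642,711)],.034); print(p)
for o in ([.5524,-.1043],[.5539,-.1043]): print([np.degrees(np.arctan2(*(b[:2]-o)[::-1])).round(1) for b in p])
E
```

```text
[[ 0.5470144  -0.19233303  0.034     ]
 [ 0.54648316 -0.20339117  0.034     ]]
[np.float64(-93.5), np.float64(-93.4)]
[np.float64(-94.5), np.float64(-94.3)]
```

Emit:
play_rows:
  series:
    - [[-1,0.001,-0.001,0,0],[-1,0.001,-0.001,-0.03,0],[-1,0.001,-0.001,-0.06,0],[-1,0.001,-0.001,-0.09,0],[-1,0.001,-0.001,-0.12,0],[-1,0.001,-0.001,-0.121,0]]

```text
t: 3.15
tool_pos: [0.5899, -0.1663, 0.079]
orientation: [-2.918, -1.156, 0.006]
force: [-0.2, 0.3, -0.2]
opening: 0.0928
```

```bash
python3 - <<'E'
from plant import sensors, read_camera
from h import *
d={n:read_camera(n) for n in ["wrist","side"]}
s=sensors.read_state(); print(s["t"],s["q"].round(3),s["tool_pos"].round(4),s["orientation"].round(3),s["force"])
pickle.dump(d,open("cam2.pkl","wb"))
cv2.imwrite("pics/w2.png",d["wrist"]["color"][:,:,::-1])
crop(d["side"],200,120,180,190,3.1,"pics/s2.png")
E
```

```text
3.25 [-0.359  0.286  1.591 -0.     1.264  0.458] [ 0.5924 -0.1674  0.0833] [2.920e+00 1.157e+00 1.000e-03] [-0.4874886   0.26377102  0.81541671]
```

View pics/w2.png

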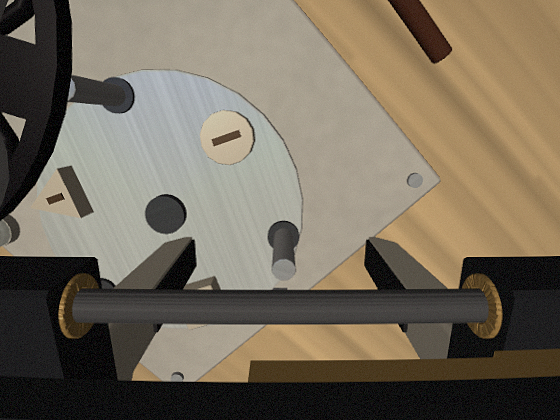

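View pics/s2.png

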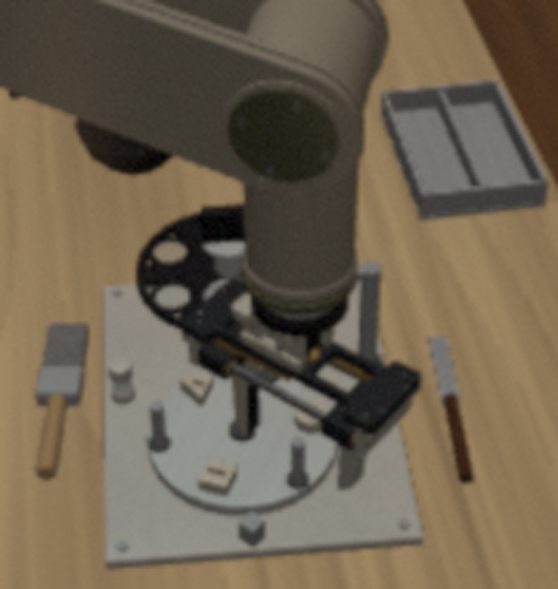

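Emit:
play_rows:
  series:
    - [[0.2,0,0,0,0],[0.5,0,0,0,0],[0.8,0,0,0,0],[1,0,0,0,0],[1,0,0,0,0],[1,0,0,0,0],[1,0,0,0,0],[1,0,0,0,0]]
  force: 6

```text
t: 4.05
tool_pos: [0.5917, -0.1673, 0.0815]
orientation: [-2.921, -1.156, 0.0]
force: [-0.1, 0.8, 0.3]
opening: 0.0337
```

```bash
python3 - <<'E'
from plant import sensors
import numpy as np
s=sensors.read_state(); print(s["tool_pos"],s["opening"],s["force"])
c=np.array([.5534,-.1044]); a0=np.radians(-58.1)
p0=c+.074*np.array([np.cos(a0),np.sin(a0)])
for k in range(0,156,5):
    a=a0-np.radians(k); p=c+.074*np.array([np.cos(a),np.sin(a)]); print(k,p.round(4),(p-p0).round(4))
E
```

```text
[ 0.59167624 -0.16734737  0.08153387] 0.033722713829106944 [-0.12546527  0.82583787  0.27081559]
0 [ 0.5925 -0.1672] [0. 0.]
5 [ 0.5869 -0.1704] [-0.0056 -0.0032]
10 [ 0.581  -0.1731] [-0.0115 -0.0058]
15 [ 0.5749 -0.1752] [-0.0176 -0.008 ]
20 [ 0.5687 -0.1768] [-0.0238 -0.0096]
25 [ 0.5623 -0.1779] [-0.0302 -0.0106]
30 [ 0.5559 -0.1784] [-0.0367 -0.0111]
35 [ 0.5494 -0.1783] [-0.0431 -0.0111]
40 [ 0.543  -0.1777] [-0.0495 -0.0104]
45 [ 0.5366 -0.1765] [-0.0559 -0.0093]
50 [ 0.5304 -0.1747] [-0.0621 -0.0075]
55 [ 0.5244 -0.1725] [-0.0681 -0.0052]
60 [ 0.5185 -0.1697] [-0.074  -0.0025]
65 [ 0.513  -0.1664] [-0.0795  0.0008]
70 [ 0.5077 -0.1626] [-0.0848  0.0046]
75 [ 0.5028 -0.1584] [-0.0897  0.0088]
80 [ 0.4983 -0.1538] [-0.0942  0.0134]
85 [ 0.4942 -0.1488] [-0.0983  0.0184]
90 [ 0.4906 -0.1435] [-0.1019  0.0237]
95 [ 0.4874 -0.1379] [-0.1051  0.0293]
100 [ 0.4847 -0.132 ] [-0.1078  0.0352]
105 [ 0.4826 -0.1259] [-0.1099  0.0413]
110 [ 0.481  -0.1197] [-0.1115  0.0476]
115 [ 0.4799 -0.1133] [-0.1126  0.0539]
120 [ 0.4794 -0.1069] [-0.1131  0.0604]
125 [ 0.4795 -0.1004] [-0.113   0.0668]
130 [ 0.4801 -0.094 ] [-0.1124  0.0733]
135 [ 0.4813 -0.0876] [-0.1112  0.0796]
140 [ 0.4831 -0.0814] [-0.1094  0.0858]
145 [ 0.4853 -0.0754] [-0.1072  0.0919]
150 [ 0.4881 -0.0695] [-0.1044  0.0977]
155 [ 0.4914 -0.064 ] [-0.1011  0.1032]
```

Fingers still closing; wait.

Emit:
play_rows:
  series:
    - [[1,0,0,0,0],[1,0,0,0,0],[1,0,0,0,0],[1,0,0,0,0],[1,0,0,0,0],[1,0,0,0,0]]

```text
t: 4.65
tool_pos: [0.5916, -0.1672, 0.0816]
orientation: [-2.921, -1.156, 0.0]
force: [-1.5, 1.8, 1.2]
opening: 0.0117
```

Emit:
play_rows:
  series:
    - [[1,-0.0056,-0.0032,0,0],[1,-0.0115,-0.0058,0,0],[1,-0.0176,-0.008,0,0],[1,-0.0238,-0.0096,0,0],[1,-0.0302,-0.0106,0,0],[1,-0.0367,-0.0111,0,0],[1,-0.0431,-0.0111,0,0],[1,-0.0495,-0.0104,0,0]]

```text
t: 5.45
tool_pos: [0.5415, -0.1797, 0.0817]
orientation: [2.919, 1.154, -0.001]
force: [0.7, -8.0, -3.4]
opening: 0.0117
```

Emit:
play_rows:
  series:
    - [[1,-0.0064,0.0011,0,0],[1,-0.0126,0.0029,0,0],[1,-0.0186,0.0052,0,0],[1,-0.0245,0.0079,0,0],[1,-0.03,0.0112,0,0],[1,-0.0353,0.015,0,0],[1,-0.0402,0.0192,0,0],[1,-0.0447,0.0238,0,0]]

```text
t: 6.25
tool_pos: [0.4972, -0.1534, 0.0817]
orientation: [-2.921, -1.156, -0.0]
force: [0.7, -1.6, -0.6]
opening: 0.0117
```

```bash
python3 - <<'E'
from plant import sensors
s=sensors.read_state(); print(s["tool_pos"],s["opening"],s["force"],s["q"].round(2))
E
```

```text
[ 0.49720554 -0.1534014   0.08168654] 0.011685319504203984 [ 0.65118653 -1.59935747 -0.55645684] [-0.4   0.04  1.87  0.    1.23  0.42]
```

Good. 80→120.

Emit:
play_rows:
  series:
    - [[1,-0.0041,0.005,0,0],[1,-0.0077,0.0103,0,0],[1,-0.0109,0.0159,0,0],[1,-0.0136,0.0218,0,0],[1,-0.0157,0.0279,0,0],[1,-0.0173,0.0342,0,0],[1,-0.0184,0.0405,0,0],[1,-0.0189,0.047,0,0]]

```text
t: 7.05
tool_pos: [0.4786, -0.1064, 0.0816]
orientation: [-2.921, -1.156, 0.0]
force: [0.9, -1.1, -1.7]
opening: 0.0115
```

```bash
python3 - <<'E'
from plant import sensors, read_camera
from h import *
d={n:read_camera(n) for n in ["wrist","side"]}
s=sensors.read_state(); print(s["t"],s["q"].round(3),s["tool_pos"].round(4),s["orientation"].round(3),s["force"])
pickle.dump(d,open("cam3.pkl","wb"))
a=d["wrist"]["color"][:,:,::-1]
b=cv2.resize(d["side"]["color"][120:310,200:380,::-1],None,fx=420/190,fy=420/190)
cv2.imwrite("pics/c3.png",cv2.resize(np.hstack([a,b]),None,fx=.83,fy=.83))
E
```

```text
7.15 [-3.230e-01 -3.800e-02  1.947e+00  1.000e-03  1.233e+00  4.930e-01] [ 0.4785 -0.1058  0.0816] [-2.92  -1.157  0.   ] [-0.21039534  0.57880265  0.09770576]
```

View pics/c3.png

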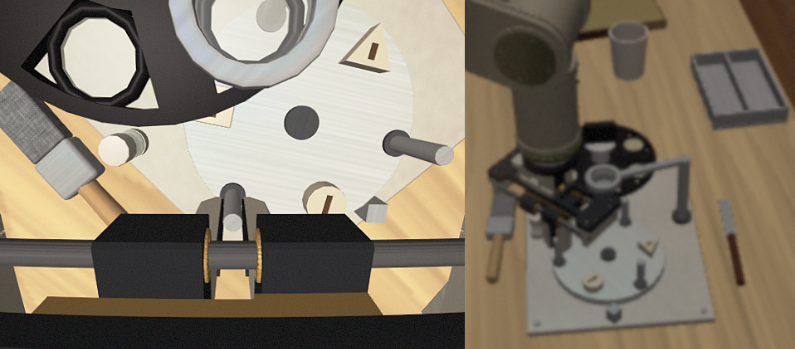

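Emit:
play_rows:
  series:
    - [[1,0.0001,0.0064,0,0],[1,0.0007,0.0129,0,0],[1,0.0019,0.0192,0,0],[1,0.0037,0.0254,0,0],[1,0.0059,0.0315,0,0],[1,0.0087,0.0373,0,0],[1,0.0124,0.0434,0,0],[1,0.0124,0.0434,0,0]]

```text
t: 7.95
tool_pos: [0.4916, -0.0626, 0.0816]
orientation: [-2.92, -1.157, -0.001]
force: [1.5, 0.1, -1.5]
opening: 0.0116
```

```bash
python3 - <<'E'
from plant import sensors, read_camera
from h import *
d={n:read_camera(n) for n in ["wrist","side","top"]}
s=sensors.read_state(); print(s["t"],s["q"].round(3),s["tool_pos"].round(4),s["orientation"].round(3),s["force"])
pickle.dump(d,open("cam4.pkl","wb"))
cv2.imwrite("pics/w4.png",d["wrist"]["color"][:,:,::-1])
crop(d["side"],215,165,130,135,4.4,"pics/s4.png")
E
```

```text
8.1 [-2.320e-01 -2.400e-02  1.934e+00  1.000e-03  1.232e+00  5.840e-01] [ 0.4911 -0.0632  0.0816] [-2.92  -1.157 -0.   ] [ 0.58936631  0.61581899 -2.34392488]
```

View pics/w4.png

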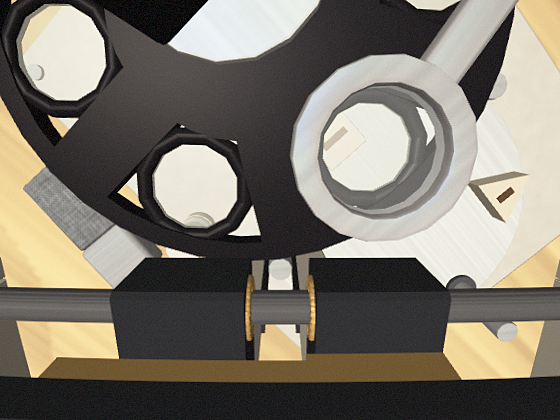

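View pics/s4.png

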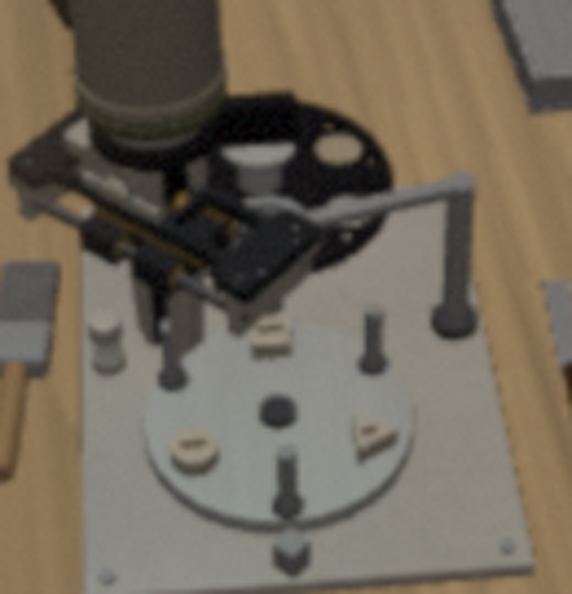

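Emit:
play_rows:
  series:
    - [[0.3,0,0,0,0],[0,0,0,0,0],[0,0,0,0,0],[0,0,0,0,0],[0,0,0,0.01,0],[0,0,0,0.04,0],[0,0,0,0.08,0],[0,0,0,0.12,0]]

```text
t: 8.9
tool_pos: [0.4905, -0.0635, 0.2034]
orientation: [-2.921, -1.156, 0.001]
force: [0.8, -0.7, -0.2]
opening: 0.0465
```

Emit:
play_rows:
  series:
    - [[0,0.0,0,0.04,0],[0,0.02,-0.035,0.06,0],[0,0.04,-0.07,0.06,0],[0,0.055,-0.1,0.06,0],[0,0.07,-0.13,0.06,0],[0,0.07,-0.13,0.06,0],[0,0.07,-0.13,0.06,0],[0,0.07,-0.13,0.06,0]]

```text
t: 9.7
tool_pos: [0.5608, -0.1929, 0.2621]
orientation: [-2.921, -1.157, -0.0]
force: [0.1, 0.3, 0.7]
opening: 0.0467
```

```bash
python3 - <<'E'
from plant import sensors, read_camera
from h import *
d={n:read_camera(n) for n in ["wrist","side","top"]}
s=sensors.read_state(); print(s["t"],s["q"].round(3),s["tool_pos"].round(4),s["orientation"].round(3),s["force"])
pickle.dump(d,open("cam5.pkl","wb"))
cv2.imwrite("pics/w5.png",d["wrist"]["color"][:,:,::-1])
crop(d["wrist"],100,60,200,195,4,"pics/w5c.png")
crop(d["side"],215,165,130,135,4.4,"pics/s5.png")
E
```

```text
9.85 [-0.417  0.101  1.467  0.     1.574  0.399] [ 0.5609 -0.1927  0.2622] [2.920e+00 1.158e+00 1.000e-03] [ 0.03307214  0.5908813  -0.12835335]
```

View pics/w5.png

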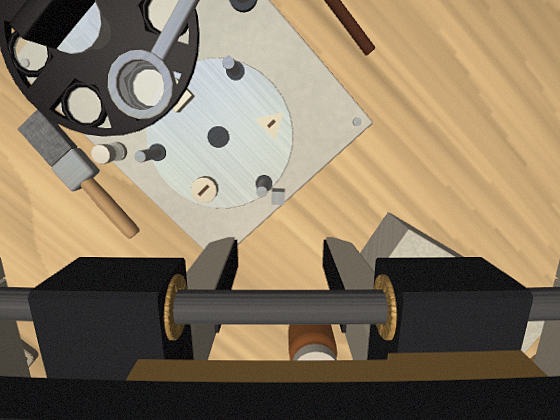

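View pics/w5c.png

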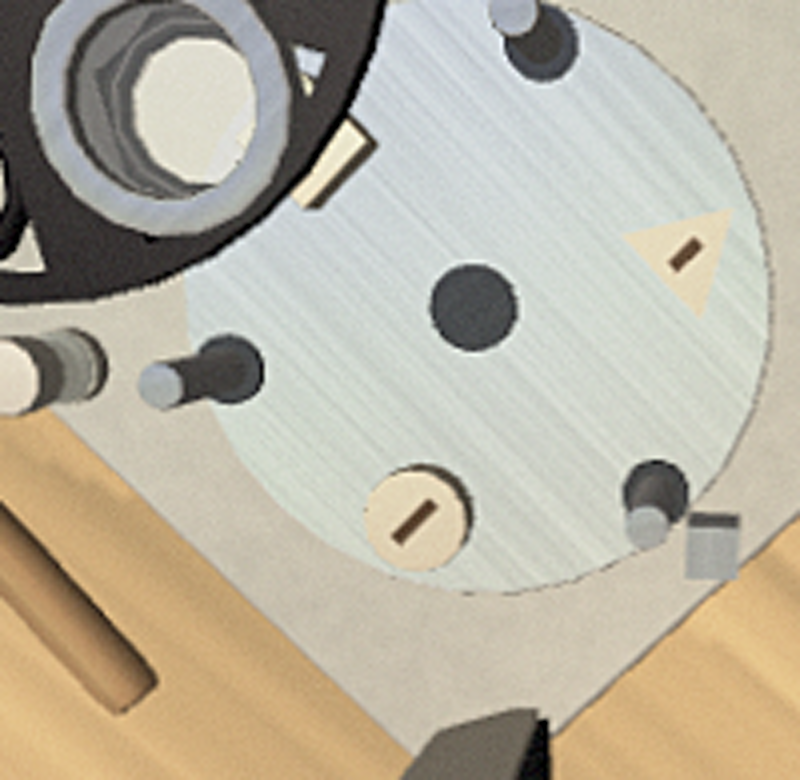

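View pics/s5.png

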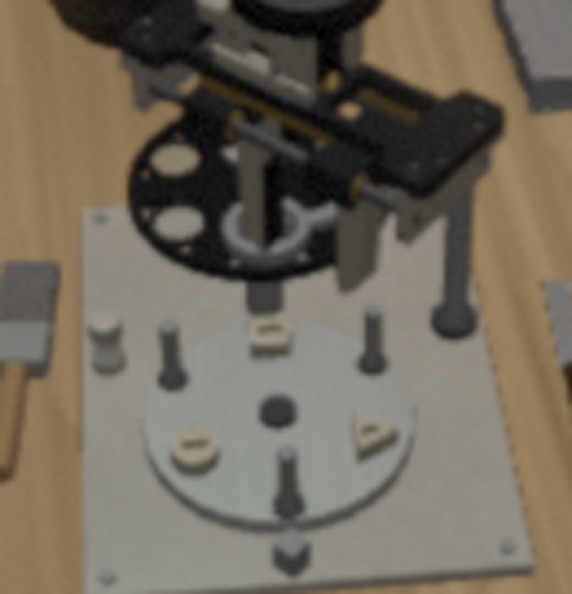

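```bash
python3 - <<'E'
from h import *
d=pickle.load(open("cam5.pkl","rb"));W=d["wrist"];S=d["side"]
f=lambda u,v:(100+(u+.5)/4-.5,60+(v+.5)/4-.5)
n="p0b p2b p1b p0t p2t p1t hub round idxcorner idxc ring ringbore".split()
p=onz(W,[f(656,490),f(231,369),f(541,41),f(648,526),f(162,384),f(515,14),f(474,307),f(415,520),f(688,525),f(713,547),f(162,101),f(165,101)],[.038]*3+[.086]*3+[.037,.05,.034,.034,.142,.142])
b=p[:3,:2].mean(0); t=p[3:6,:2].mean(0); print("centres",b,t,p[6])
ang=lambda q,c:np.degrees(np.arctan2(*(q[:2]-c)[::-1])).round(2)
print("base angs",[ang(q,b) for q in p[:3]]); print("top angs",[ang(q,t) for q in p[3:6]], [np.linalg.norm(q[:2]-t).round(4) for q in p[3:6]])
for c in(b,t,p[6][:2]): print("idx",ang(p[8],c),ang(p[9],c),"ring",ang(p[10],c)-180,np.linalg.norm(p[10,:2]-c),np.linalg.norm(p[9,:2]-c), "round-60..",ang(p[7],c))
print(p[10],p[8:10])
# model prediction reproj
g=lambda u,v:(215+(u+.5)/4.4-.5,165+(v+.5)/4.4-.5)
q=onz(S,[g(287,455),g(373,312),g(167,326),g(277,410),g(292,536),g(291,545)],[.086]*3+[.037,.034,.034])
c=q[:3,:2].mean(0);print("side c",c,q[3]);print([ang(x,c) for x in q[:3]],[np.linalg.norm(x[:2]-c).round(4) for x in q[:3]],"idx",ang(q[4],c),ang(q[5],c),ang(q[4],q[3,:2]))
E
```

```text
centres [ 0.55365157 -0.10437371] [ 0.55346439 -0.10485954] [ 0.5529591  -0.10425137  0.037     ]
base angs [np.float64(-93.14), np.float64(146.98), np.float64(26.75)]
top angs [np.float64(-93.25), np.float64(146.26), np.float64(26.54)] [np.float64(0.0736), np.float64(0.0736), np.float64(0.0731)]
idx -93.88 -93.37 ring -93.65 0.06112257303704167 0.09790247953834767 round-60.. -153.41
idx -93.78 -93.28 ring -93.8 0.06161952845808642 0.0974066198313755 round-60.. -153.74
idx -93.43 -92.96 ring -94.31 0.061048577191317815 0.09798638965827418 round-60.. -153.02
[ 0.55754435 -0.04337523  0.142     ] [[ 0.54770032 -0.19208604  0.034     ]
 [ 0.54789534 -0.20210682  0.034     ]]
side c [ 0.55269283 -0.10502743] [ 0.5533507 -0.0993299  0.037    ]
[np.float64(-93.26), np.float64(26.31), np.float64(145.86)] [np.float64(0.0749), np.float64(0.0739), np.float64(0.0749)] idx -93.03 -93.75 -93.24
```

Emit:
play_rows:
  series:
    - [[-0.4,0,0.02,0.01,0.145],[-0.4,0,0.04,0.01,0.29],[-0.4,0,0.07,0.01,0.435],[-0.4,0,0.1,0.01,0.58],[-0.4,0,0.13,0.01,0.725],[-0.4,0,0.15,0.01,0.87],[-0.4,0,0.16,0.01,1.015],[-0.4,0,0.16,0.01,1.16]]

```text
t: 10.65
tool_pos: [0.5608, -0.0312, 0.2721]
orientation: [1.798, 2.576, 0.001]
force: [0.4, 0.0, -0.4]
opening: 0.0656
```

Emit:
play_rows:
  series:
    - [[-0.4,0,0.01,0,0.145],[-0.4,0,0.02,0,0.29],[-0.4,0,0.03,0,0.435],[-0.4,0,0.04,0,0.58],[-0.4,0,0.051,0,0.725],[-0.4,0,0.051,0,0.87],[-0.4,0,0.051,0,1.015],[-0.4,0,0.051,0,1.16]]

```text
t: 11.45
tool_pos: [0.5607, 0.0183, 0.272]
orientation: [0.095, 3.14, 0.0]
force: [0.1, -0.0, 0.4]
opening: 0.0651
```

Emit:
play_rows:
  series:
    - [[-0.4,0,0,0,0],[-0.4,0,0,0,0]]

```text
t: 11.65
tool_pos: [0.5608, 0.0179, 0.2719]
orientation: [0.112, 3.139, 0.0]
force: [0.1, 0.3, -0.4]
opening: 0.0653
```

```bash
python3 - <<'E'
from plant import sensors, read_camera
from h import *
d={n:read_camera(n) for n in ["wrist","side"]}
s=sensors.read_state(); print(s["t"],s["q"].round(3),s["tool_pos"].round(4),s["orientation"].round(3),s["force"])
print(2*np.degrees(np.arctan2(s["orientation"][1],s["orientation"][0]))-90)
pickle.dump(d,open("cam6.pkl","wb"))
cv2.imwrite("pics/w6.png",d["wrist"]["color"][:,:,::-1])
E
```

```text
11.75 [-0.06   0.012  1.541  0.     1.588 -1.56 ] [0.5609 0.0177 0.2718] [0.111 3.139 0.   ] [-0.24864851 -0.05343985  0.05491319]
85.93646043760657
```

View pics/w6.png

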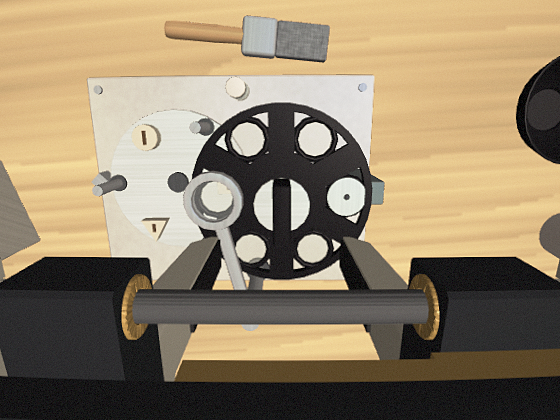

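Emit:
play_rows:
  series:
    - [[-0.4,0,0,-0.03,0.004],[-0.4,0,0,-0.06,0.004],[-0.4,0,0,-0.08,0.004],[-0.4,0,0,-0.094,0.004],[0.4,0,0,-0.094,0.004],[1,0,0,-0.094,0.004],[1,0,0,-0.094,0.004],[1,0,0,-0.094,0.004]]
  force: 15

```text
t: 12.55
tool_pos: [0.5619, 0.0174, 0.1792]
orientation: [0.1, 3.138, -0.0]
force: [0.0, 0.4, 0.1]
opening: 0.0375
```

Emit:
play_rows:
  series:
    - [[1,0,0,0,0],[1,0,0,0,0],[1,0,0,0,0],[1,0,0,0,0],[1,0,0,0,0],[1,0,0,0,0]]

```text
t: 13.15
tool_pos: [0.5613, 0.0188, 0.178]
orientation: [0.099, 3.139, 0.003]
force: [0.5, 5.7, 1.0]
opening: 0.0135
```

Emit:
play_rows:
  series:
    - [[1,0,0.001,0,-0.1],[1,0,0.001,0,-0.2],[1,0,0.001,0,-0.3],[1,0,0.001,0,-0.4],[1,0,0.001,0,-0.5],[1,0,0.001,0,-0.6],[1,0,0.001,0,-0.7],[1,0,0.001,0,-0.8]]

```text
t: 13.95
tool_pos: [0.561, 0.0183, 0.178]
orientation: [1.321, 2.85, -0.001]
force: [-2.5, -1.1, 2.9]
opening: 0.014
```

Emit:
play_rows:
  series:
    - [[1,0,0,0,-0.1],[1,0,0,0,-0.2],[1,0,0,0,-0.247],[1,0,0,0,-0.247],[1,0,0,0,-0.247]]

```text
t: 14.45
tool_pos: [0.5608, 0.0182, 0.1779]
orientation: [-1.655, -2.67, 0.001]
force: [-4.6, -1.1, 5.5]
opening: 0.0139
```

```bash
python3 - <<'E'
from plant import sensors, read_camera
from h import *
d={n:read_camera(n) for n in ["wrist","side"]}
s=sensors.read_state(); print(s["t"],s["q"].round(3),s["tool_pos"].round(4),s["orientation"].round(3),s["force"],s["wrist_torque"])
print(2*np.degrees(np.arctan2(s["orientation"][1],s["orientation"][0]))-90)
cv2.imwrite("pics/w7.png",d["wrist"]["color"][:,:,::-1])
E
```

```text
14.55 [-0.059  0.058  1.666 -0.     1.418 -0.52 ] [0.5608 0.0182 0.1779] [-1.655e+00 -2.670e+00  1.000e-03] [-4.6501878  -1.9530603   6.86064455] [-0.36566248  0.88722465 -0.14300974]
-333.57435318696673
```

View pics/w7.png

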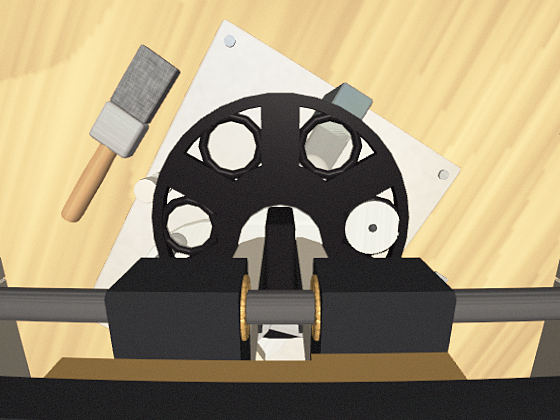

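Emit:
play_rows:
  series:
    - [[0.5,0,0,0,0],[0,0,0,0,0],[0,0,0,0,0],[0,0,0,0,0],[0,0,0,0.03,0],[0,0,0,0.06,0],[0,0,0,0.1,0],[0,0,0,0.14,0]]

```text
t: 15.35
tool_pos: [0.5607, 0.0185, 0.3186]
orientation: [-1.656, -2.669, 0.001]
force: [0.6, -0.6, 0.2]
opening: 0.0464
```

Emit:
play_rows:
  series:
    - [[0,-0.04,0.01,0,0],[0,-0.07,0.02,0,0],[0,-0.1,0.03,0,0],[0,-0.1,0.03,0,0],[0,-0.1,0.03,0,0]]

```text
t: 15.85
tool_pos: [0.4611, 0.0486, 0.318]
orientation: [1.655, 2.669, 0.001]
force: [-1.0, -0.8, -0.7]
opening: 0.0463
```

```bash
python3 - <<'E'
from plant import sensors, read_camera
from h import *
d={n:read_camera(n) for n in ["wrist","side","top"]}
pickle.dump(d,open("cam8.pkl","wb"))
s=sensors.read_state(); print(s["t"],s["q"].round(3),s["tool_pos"].round(4),s["force"])
cv2.imwrite("pics/w8.png",d["wrist"]["color"][:,:,::-1])
crop(d["side"],215,165,130,135,4.4,"pics/s8.png")
crop(d["top"],222,165,120,105,6.5,"pics/t8.png")
E
```

```text
16.0 [-0.007 -0.261  1.71  -0.     1.693 -0.466] [0.4617 0.0482 0.3176] [ 0.07223075  0.33859749 -0.45050881]
```

View pics/w8.png

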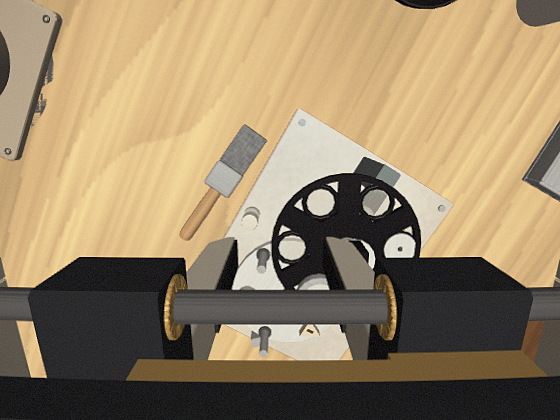

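View pics/s8.png

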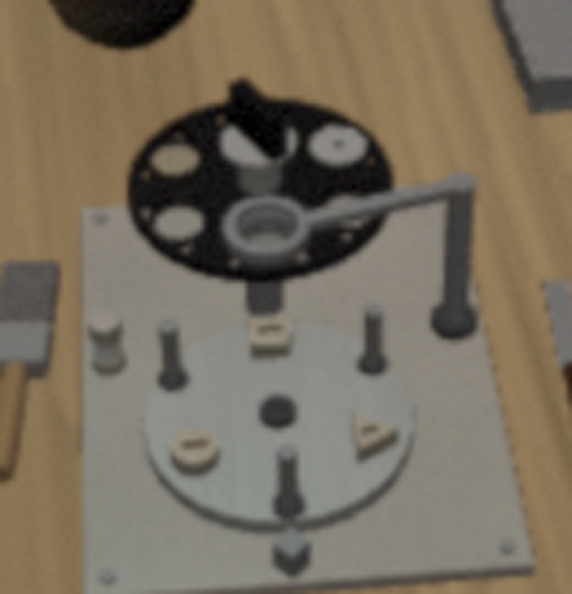

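View pics/t8.png

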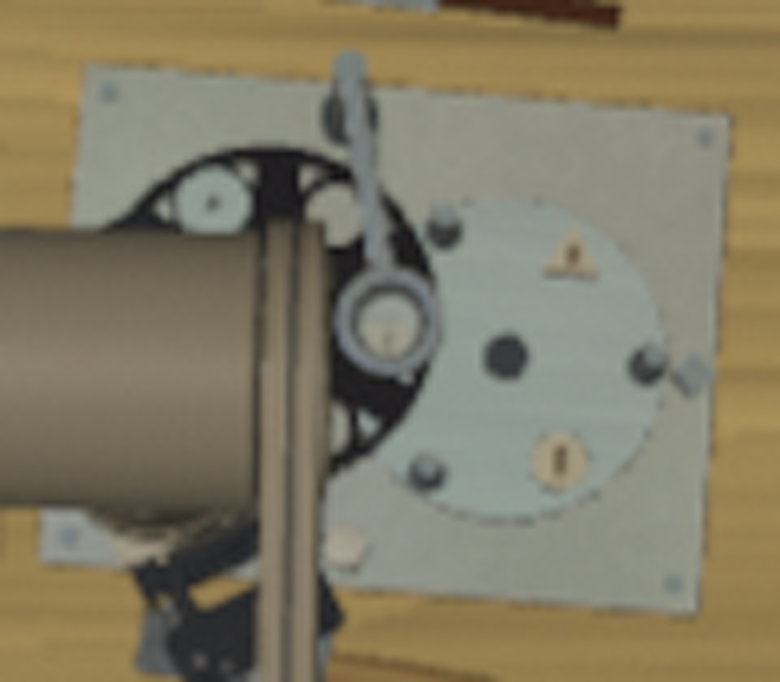

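```bash
python3 - <<'E'
from h import *
d=pickle.load(open("cam8.pkl","rb"));T=d["top"];S=d["side"]
crop(T,280,185,50,60,12,"pics/t8c.png")
f=lambda u,v:(222+(u+.5)/6.5-.5,165+(v+.5)/6.5-.5)
p=onz(T,[f(650,358),f(427,467),f(446,225),f(506,357),f(690,377),f(570,257),f(559,462)],[.086]*3+[.037,.034,.05,.05])
c=p[:3,:2].mean(0);ang=lambda q,c:np.degrees(np.arctan2(*(q[:2]-c)[::-1])).round(2)
print(c,p[3],[ang(q,c) for q in p[:3]],"idx",ang(p[4],c), ang(p[5],c),ang(p[6],c))
# predicted crops for angle: project posts tops for theta0 in each cam
E
```

```text
[ 0.55114251 -0.10326627] [ 0.55381315 -0.10462102  0.037     ] [np.float64(-92.71), np.float64(146.18), np.float64(26.57)] idx -93.68 -32.11 -151.92
```

View pics/t8c.png

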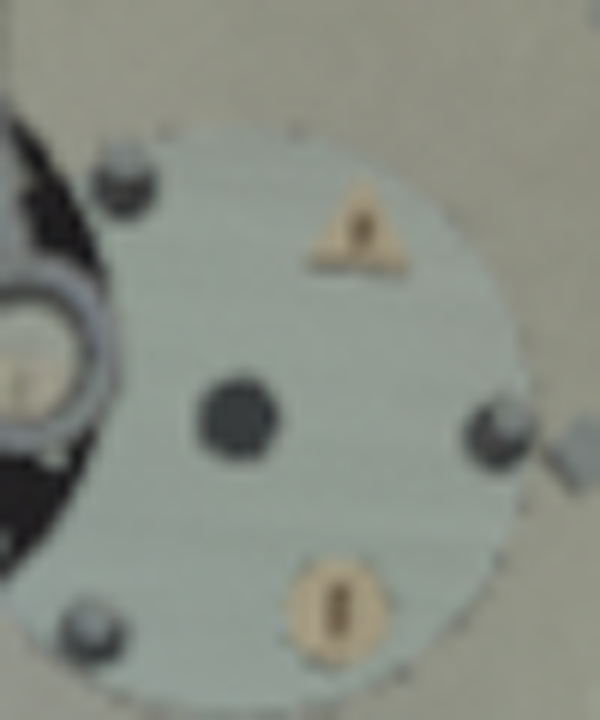

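```bash
python3 - <<'E'
from plant import robot
print(robot.close_job())
E
```

```text
the job is handed in; nothing more can be done
None
```

I turned the turntable first and then the filter wheel, as asked, and handed the job in at about t = 16 s.

- **Turntable:** I gripped post2 and swung it about 155.6° clockwise, which brought the square sample under the loupe ring and post0 right before the index. After letting go, the wrist, side and top views put the turntable at −93.1° to −93.7°. The line from the loupe over the axis to the index measured about −93.3° to −94.3°. It may therefore sit up to about 0.5° (roughly 0.5 mm at the sample) counterclockwise. I left it, as that is within the measuring noise.
- **Filter wheel:** I gripped the knob and turned it one 60° click clockwise, then let go. In the last top view the blank plug sits where a window sat at a stop before, two places counterclockwise from the loupe. That puts the second window clockwise from the plug under the ring.
- **Robot and other things:** The gripper is open and well above and away from everything. The last pictures showed no movement of the vial, brush or spatula; I did not measure those, and did not check the objects farther off. The highest force I read was about 9 N.

One check disagreed. The first top view put the knob about 5 mm off the wheel's axis. I used the axis worked out from the loupe and turntable instead, and the knob gripped cleanly there.

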